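# Third hand for a keepsake-box lid

### The arm

A 6-joint arm with a two-finger parallel gripper is mounted at the origin on the work surface. World frame = base frame: x ahead of the robot, y to its left, z up, the work surface at z = 0. Lengths are in m, angles in rad, forces in N, time in s.
With the tool pointing down it reaches from about 0.375 to 0.975 m from the base axis. Payload 3.8 kg.
Tool frame: the origin (TCP) lies midway between the tips of the shut fingers; the grasp point (between the pads) lies 19 mm behind it; x points along the fingers, y is the direction in which the jaws open and shut, and the axes are right-handed (so a half turn about x gives the same grasp; the last joint's range is limited). The gripper opens to 88 mm and grips with 3 to 60 N. Pads are 18 mm wide; open, the fingers measure 123 mm over their backs; the gripper's body (75 mm by 187 mm) begins 45 mm behind the grasp point.
Start: joints at [1.138, 0.264, 1.604, -0, 1.274, -0.037], TCP at [0.26, 0.623, 0.239] pointing down, gripper open.
Joint ranges: [-2.63, 2.63], [-0.94, 2.18], [0.31, 2.57], [-1.31, 4.45], [0, 2.66], [-2.55, 2.55]. Speed limits (rad/s): [2.57, 2.57, 3.14, 3.14, 3.14, 3.14].

### API

Orientations are given as a rotation vector (axis times angle).
In Python, from cell import manip, inverse_kinematics, cams, order gives the robot as it stands. Calls block until the motion is done:
- manip.move_pose(position, orientation): joint-space move of the TCP to a pose.
- manip.move_linear(position, rate=0.15, rot=None): straight line of the TCP; rot=None keeps the orientation; rate is the mean speed in m/s.
- manip.set_joints(angles): joint-space move.
- manip.set_gripper(opening, force=None): finger opening in m; force is the grip in N (None keeps the last); returns when the fingers have stopped.
- manip.dwell(seconds).
- inverse_kinematics(position, orientation): joint angles nearest the present ones, or None.
- manip.state(): the state.
- cams.capture(name): name is "scene" or "top" or "wrist"; returns a dict with "image" (400x640x3 uint8, blue, green, red), "z_map" (400x640 float32, m along the optical axis (not along the pixel's ray), 0 where there is no reading), "intrinsics" (3x3 intrinsics, pixels), "k1" (the pictures are not rectified: a ray, as slopes to the right and down, at radius r is drawn at 1 + k1 r^2 times it, then the intrinsics apply), "position" and "orientation" of the camera in the world; the wrist camera has in their place "T_tool_cam" (4x4, takes a point from camera to tool coordinates, whose origin is the TCP and whose axes are the tool frame's). Camera axes: x right, y down, z forward; pixel columns grow to the right and rows downward; lengths in m; the calibration is good to about 2 mm. A picture is of the moment at which its call begins: read the wrist's pose just before it.
A pose or a line that the arm cannot do raises manip.IKError and nothing moves.
- order.close_job(): hands the job in, once; it reports no verdict.
The state is a dict: "clock": time; "joint_pos": joint angles; "joint_velocities": joint speeds; "tau": joint torques, N m; "tool_pos": TCP position; "tcp_rot": TCP orientation; "contact_force": force on the tool from outside, world axes, zero at the start; "moment": the same for the moment, N m; "gripper_width": finger opening in m.
Only numpy, scipy, OpenCV 4.12 (cv2) and the standard library are available. Lean on these libraries where they do the work, as an engineer would, in place of code of your own. Each camera call takes 0.05 s, during which the arm holds its last target. There are 200 camera calls.

### The job

Lift the loose lid off the keepsake box by its brass handle, lay it flat on the bed of the plywood jig and press one long edge squarely against the sprung aluminium fence, centred on the gap in the fence, with a steady push of about 10 newtons, which moves the fence back half-way (never to its end stop). Stay there, still holding the lid and pushing, because I will screw the catch on through the gap: the program finishes while holding. Leave the box and everything else on the table where they are.

Things in the scene. Friction and masses are not known exactly. Their poses are not given: they have to be found in the camera images.
- lid_handle (a point): Centre of the brass bar handle (12 mm thick in x, 70 long in y, 22 tall, 14 mm gap below) on the loose dark wooden lid, about 0.3 kg: plate 110 (x) by 150 (y) by 12 mm over a lip 88 x 128 mm, 6 deep, that drops loosely into the box. The point is over the lid's centre, 25 mm above the plate, 43 mm above the lip's underside; z up. Either long edge will do.
- box: Open dark wooden keepsake box, 110 mm (x) by 150 mm (y), 75 mm high, walls 8 mm, 0.9 kg, loose on the table; origin at the centre of its underside. The lid lies on its rim, axes along the box's. Box and jig may stand left or right.
- jig: Plywood jig fixed to the table: flat bed 200 mm (x) by 180 mm (y), 16 mm thick, origin at the centre of its underside, z up. At its +x end stand two back blocks and, before them, the sprung fence, which the lid is pushed against along the jig's +x. A lid lying on the bed on its lip has its handle point 59 mm above the jig's origin.
- fence_face (a point): Middle of the fence's front face, in the centre of its 60 mm wide gap, 15 mm above the bed; at rest 40 mm from the jig's origin along its +x. The fence is an aluminium frame 180 mm long (y), 12 mm thick, its top 33 mm above the bed: two pads joined by a bar above. The point moves with the fence; axes are the jig's.
- fence (a joint): How far the fence is pushed back along the jig's +x: 0 at rest, 0.025 m at its end stop. A plain spring of 800 N/m: 10 N at 0.0125 m.
Mind the look-alikes: they are no part of the job. Leave any purple look-alike of the part that bears lid_handle alone.

How it is judged:
On the way:
1. the lid is lifted clear of the box in the gripper (z of lid_handle in the frame of box above 0.135 m and contact force between the fingers and lid above 0.5 N and contact force between lid and box below 0.1 N), for 0.2 s.
At the end, for the whole second after the job is handed in: Lid flat on the bed (within 6 mm of resting height, tilt under 0.08 rad), long edge square (0.07 rad), centred within 12 mm, pressing the fence with 6 to 14 N (6.5 to 18.5 mm back), still, fingers still bearing on it; box upright within 30 mm of its start (contact force between lid and fence between 6 and 14 N and value of joint fence between 0.0065 and 0.0185 m and velocity of joint fence between -0.005 and 0.005 m/s and angle between the x axis of lid_handle and the x axis of jig, either way round below 0.07 rad and angle between lid_handle's own z axis and vertical below 0.08 rad and y of lid_handle in the frame of jig between -0.012 and 0.012 m and z of lid_handle in the frame of jig between 0.054 and 0.065 m and contact force between the fingers and lid above 3 N and distance of box from where it was at the start of the episode below 0.03 m and angle between box's own z axis and vertical below 0.1 rad); the arm keeps its last pose, push and grip.
It fails at once if the fence is driven to its end stop (value of joint fence above 0.024 m).
It fails at once if the keepsake box is shoved or tipped (distance of box from where it was at the start of the episode above 0.04 m or angle between box's own z axis and vertical above 0.3 rad).
It fails at once if something else on the table is disturbed (distance of any of candle, dish, screwdriver, cup, screwtray, keybowl, coasters from where it was at the start of the episode above 0.03 m).
It also fails if it takes over 42 s, if anything falls off the work surface, if the arm or the gripper's body presses on something with over 40 N, if the wrist force passes 120 N, or if a joint passes its speed limit or range.

## Working session

There is one attempt and no reset: what is moved stays moved. The work goes in short steps, each a Python script; the robot and the scene stay as the last script left them, time stands still between calls to the robot, and variables do not carry over. Pictures are saved under pics/ and viewed, about 8 in all and at most 12, crops included, and the job is handed in when it is done.

```bash
ls; mkdir -p pics; cat > h.py <<'E'
import numpy as np, cv2
from scipy.spatial.transform import Rotation as R
from cell import manip, inverse_kinematics, cams, order
def campose(c, st=None):
    if "T_tool_cam" in c:
        T=np.eye(4); T[:3,:3]=R.from_rotvec(st["tcp_rot"]).as_matrix(); T[:3,3]=st["tool_pos"]
        T=T@np.array(c["T_tool_cam"]); return T[:3,:3],T[:3,3]
    o=np.array(c["orientation"],float)
    return (o if o.shape==(3,3) else R.from_rotvec(o).as_matrix()), np.array(c["position"],float)
def slopes(c,uv):
    uv=np.atleast_2d(np.asarray(uv,float)); K=np.array(c["intrinsics"])
    d=(uv-[K[0,2],K[1,2]])/[K[0,0],K[1,1]]; s=d.copy()
    for _ in range(20): s=d/(1+c["k1"]*(s**2).sum(1,keepdims=True))
    return s
def onplane(c,uv,z,st=None):
    Rm,p=campose(c,st); s=slopes(c,uv); r=np.c_[s,np.ones(len(s))]@Rm.T
    return p+r*((z-p[2])/r[:,2])[:,None]
def cloud(c,st=None):
    h,w=c["z_map"].shape; u,v=np.meshgrid(np.arange(w),np.arange(h))
    s=slopes(c,np.c_[u.ravel(),v.ravel()]); z=c["z_map"].ravel()[:,None]
    Rm,p=campose(c,st); P=np.c_[s*z,z]@Rm.T+p; P[z[:,0]==0]=np.nan
    return P.reshape(h,w,3)
E
python3 - <<'E'
from h import *
st=manip.state(); print(st)
for n in("scene","top","wrist"):
    c=cams.capture(n); cv2.imwrite(f"pics/{n}0.png",c["image"]); np.savez(f"pics/{n}0.npz",**c)
    print(n,{k:v for k,v in c.items() if k not in("image","z_map")})
E
```

```text
pics
{'clock': 0.0, 'joint_pos': array([ 1.13812063e+00,  2.64732523e-01,  1.60535423e+00,  4.48488519e-05,
        1.27367175e+00, -3.69010952e-02]), 'joint_velocities': array([ 0.00055871, -0.00063259, -0.00103684, -0.00121415, -0.0010842 ,
       -0.00019175]), 'tau': array([ 1.21597219e-03, -5.02095473e+01, -3.56883681e+01,  7.29398732e-02,
        2.92169378e-02, -1.66590735e-04]), 'tool_pos': array([0.25992583, 0.62219559, 0.23741256]), 'tcp_rot': array([ 0.30885132,  1.54895186, -0.31216235]), 'contact_force': array([-0.41205146,  0.51166536, -0.04374015]), 'moment': array([0.04505901, 0.06028737, 0.02445201]), 'gripper_width': 0.0880363102454942}
scene {'intrinsics': array([[461.14886645,   0.        , 323.25276283],
       [  0.        , 461.14886645, 202.86428922],
       [  0.        ,   0.        ,   1.        ]]), 'k1': 0.01502336346188593, 'position': array([ 1.13688255, -0.16070147,  0.79722217]), 'orientation': array([-1.97466004, -1.55819947,  0.60405884])}
top {'intrinsics': array([[435.4834094 ,   0.        , 318.20579505],
       [  0.        , 435.4834094 , 200.18441799],
       [  0.        ,   0.        ,   1.        ]]), 'k1': 0.020255185765639797, 'position': array([ 0.42746612, -0.02570914,  1.12647241]), 'orientation': array([-2.1717323 ,  2.21711527, -0.12327361])}
wrist {'intrinsics': array([[297.05597974,   0.        , 321.2140868 ],
       [  0.        , 297.05597974, 195.10108022],
       [  0.        ,   0.        ,   1.        ]]), 'k1': 0.005732782818002265, 'T_tool_cam': array([[-5.71916451e-04, -3.03607824e-01,  9.52796916e-01,
        -1.45727583e-01],
       [ 9.99999760e-01,  1.99648105e-04,  6.63867641e-04,
         3.66404877e-04],
       [-3.91779508e-04,  9.52797066e-01,  3.03607637e-01,
        -8.01607276e-02],
       [ 0.00000000e+00,  0.00000000e+00,  0.00000000e+00,
         1.00000000e+00]])}
```

View pics/top0.png

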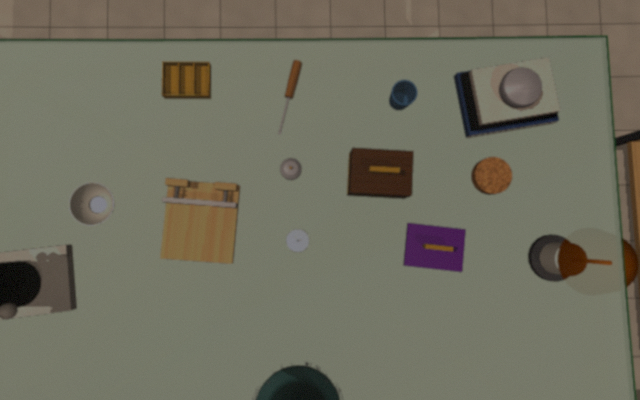

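View pics/scene0.png

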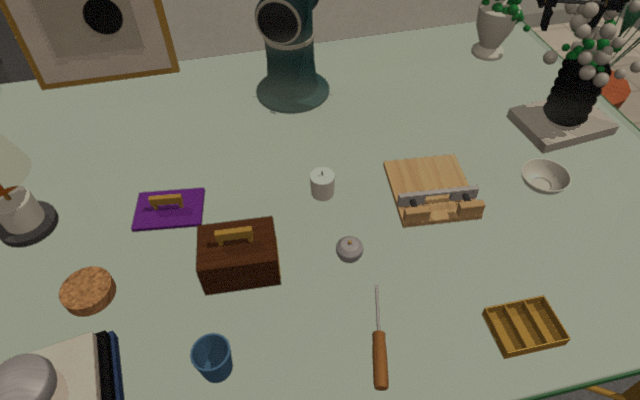

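The top view shows the brown lid on its box at about (381,173), with its handle at (385,170). The jig is at (200,220), with the fence bar at row 202 and the back blocks at rows 180-190 (+x is up the image). The purple decoy is at (435,247), with candles at (298,240) and (291,168). The scene view agrees.

```bash
cat > m.py <<'E'
from h import *
def rect(P): 
    (c,s,a)=cv2.minAreaRect(P[:,:2].astype(np.float32)*1000); return np.round(c,1),np.round(s,1),round(a,2)
for n in("top","scene"):
    c=dict(np.load(f"pics/{n}0.npz")); c["k1"]=float(c["k1"]); P=cloud(c); hsv=cv2.cvtColor(c["image"],cv2.COLOR_BGR2HSV)
    H,S,V=[hsv[...,i].astype(int) for i in range(3)]
    X,Y,Z=P[...,0],P[...,1],P[...,2]
    ctr={"top":[(381,185),(200,240)],"scene":[(238,255),(425,172)]}[n]
    for q in [(381,185),(385,170),(200,240),(200,202),(178,183)] if n=="top" else [(238,255),(234,236),(425,172),(440,200)]: print(n,q,hsv[q[1],q[0]],P[q[1],q[0]].round(4))
    # regions by world coordinates
    bx=P[ctr[0][1],ctr[0][0]]; jg=P[ctr[1][1],ctr[1][0]]
    near=lambda p,r:np.hypot(X-p[0],Y-p[1])<r
    lid=near(bx,.13)&(Z>.078)&(Z<.097)&(S>60)&((H<15)|(H>165)); hd=near(bx,.1)&(Z>.105)&(Z<.135)
    bed=near(jg,.16)&(Z>.008)&(Z<.024)&(H>8)&(H<28); fen=near(jg,.2)&(Z>.04)&(Z<.06)&(S<60)
    for k,m in dict(lid=lid,handle=hd,bed=bed,fence=fen).items():
        m=cv2.morphologyEx(m.astype(np.uint8),cv2.MORPH_OPEN,np.ones((2,2)))>0
        if m.sum()>5: print(n,k,m.sum(),rect(P[m]),"zmed",np.median(Z[m]).round(4))
E
python3 m.py
```

```text
top (381, 185) [ 10 151  59] [ 0.5453 -0.2107  0.0898]
top (385, 170) [ 19 194 117] [ 0.5764 -0.215   0.1248]
top (200, 240) [ 20 125 126] [0.4229 0.2376 0.02  ]
top (200, 202) [ 14  38 128] [0.5159 0.23   0.0522]
top (178, 183) [ 18 135 128] [0.5639 0.2839 0.0506]
top lid 2387 (array([ 570.8, -224.8]), array([164.6, 104. ]), 82.68) zmed nan
top handle 190 (array([ 577.2, -219.5]), array([79. , 13.5]), 89.93) zmed nan
top bed 4941 (array([nan, nan]), array([0., 0.]), 0.0) zmed nan
top fence 328 (array([515.7, 233.6]), array([180.5,  12.1]), 84.32) zmed 0.0501
scene (238, 255) [ 12 208  65] [ 0.6126 -0.211   0.0874]
scene (234, 236) [ 19 172  83] [ 0.5859 -0.2119  0.1121]
scene (425, 172) [ 18 114 161] [0.4282 0.2438 0.0202]
scene (440, 200) [ 16 130 112] [0.519  0.2442 0.0187]
scene lid 2947 (array([ 583., -210.]), array([146.3, 106.4]), 84.56) zmed nan
scene handle 410 (array([ 580.9, -206.2]), array([34.5, 74.2]), 19.57) zmed 0.1177
scene bed 3590 (array([467.4, 245.9]), array([183.2, 216.9]), 82.1) zmed nan
scene fence 509 (array([521.5, 254. ]), array([ 47. , 210.9]), 4.14) zmed nan
```

```bash
python3 - <<'E'
from h import *
st=manip.state(); print(R.from_rotvec(st["tcp_rot"]).as_matrix().round(2))
Rt=np.c_[[0,0,-1.],[1,0,0],[0,-1,0]]
def rot(yaw,s=1): 
    x=np.array([0,0,-1.]); y=s*np.array([np.cos(yaw),np.sin(yaw),0]); return R.from_matrix(np.c_[x,y,np.cross(x,y)]).as_rotvec()
for p in([.58,-.212,.27],[.46,.24,.27],[.46,.24,.06]):
    for s in(1,-1): print(p,s,inverse_kinematics(p,rot(0,s)))
c=dict(np.load("pics/top0.npz"));P=cloud(c)
print("heights near vase",np.nanmax(P[250:310,0:60,2]),"whole",np.nanmax(P[40:330,80:520,2]))
E
```

```text
[[-0.    0.39  0.92]
 [-0.    0.92 -0.39]
 [-1.   -0.   -0.  ]]
[0.58, -0.212, 0.27] 1 [-3.90764037e-01  1.38491232e-01  1.69543704e+00 -4.44089210e-16
  1.30766438e+00 -3.90764037e-01]
[0.58, -0.212, 0.27] -1 None
[0.46, 0.24, 0.27] 1 [ 4.32877616e-01 -5.26461129e-02  1.89425677e+00 -4.44089210e-16
  1.29998200e+00  4.32877616e-01]
[0.46, 0.24, 0.27] -1 None
[0.46, 0.24, 0.06] 1 [ 4.32877616e-01  1.55084339e-01  2.09632670e+00 -4.44089210e-16
  8.90181619e-01  4.32877616e-01]
[0.46, 0.24, 0.06] -1 None
heights near vase 0.20790562532117596 whole 0.1279942810392326
```

View pics/wrist0.png

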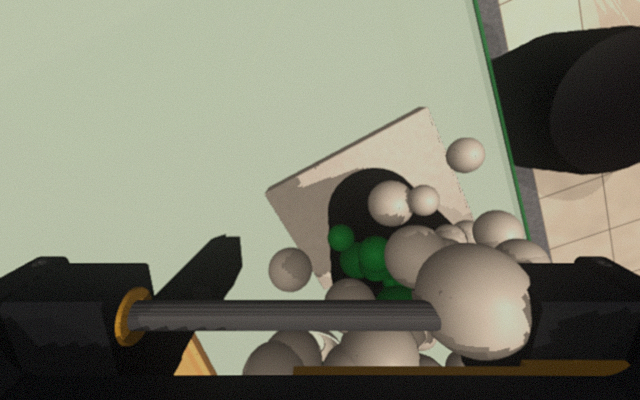

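The wrist view shows a vase with flowers right below and beside the open gripper, roughly (350-540, 170-370). I'll go straight up first, then swing over to the box for a close look.

```bash
cat >> h.py <<'E'
def rot(yaw):
    x=np.array([0,0,-1.]); y=np.array([np.cos(yaw),np.sin(yaw),0]); return R.from_matrix(np.c_[x,y,np.cross(x,y)]).as_rotvec()
def look(tag):
    st=manip.state(); c=cams.capture("wrist"); cv2.imwrite(f"pics/{tag}.png",c["image"])
    np.savez(f"pics/{tag}.npz",**c,**{k:st[k] for k in("tool_pos","tcp_rot")}); print(st["clock"],st["tool_pos"],st["contact_force"])
def load(tag): c=dict(np.load(f"pics/{tag}.npz")); c["k1"]=float(c["k1"]); return c
E
python3 - <<'E'
from h import *
p=manip.state()["tool_pos"]
manip.move_linear([p[0],p[1],p[2]+.13],rate=.15); print(manip.state()["contact_force"])
manip.move_pose([.46,.24,.30],rot(0)); look("wjig")
manip.move_pose([.578,-.214,.30],rot(0)); look("wbox")
a=cv2.hconcat([cv2.imread("pics/wjig.png"),cv2.imread("pics/wbox.png")]); cv2.imwrite("pics/two.png",cv2.resize(a,(800,250),interpolation=cv2.INTER_AREA))
E
```

```text
[ 0.62007847  0.08209984 -0.17247566]
2.7667 [0.4600697  0.24081977 0.30031076] [-0.36793867 -0.66229189 -0.80905895]
4.5333 [ 0.57822526 -0.21285314  0.30009312] [ 0.41232522 -0.88322306  0.21812448]
```

View pics/two.png

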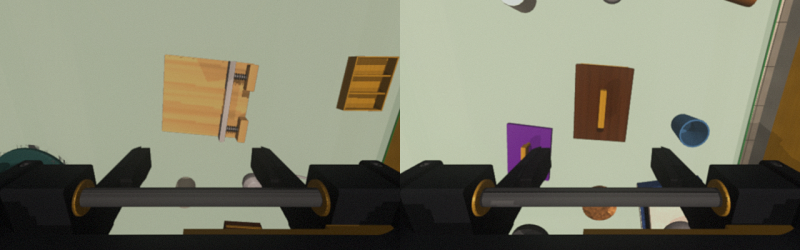

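The wrist shots show the jig at about (330,158) in full-resolution pixels, with the fence at x≈368. The lid is at about (325,165) with its handle at (323,175), tilted a few degrees. Both are clear, so I'll measure them.

```bash
cat > m2.py <<'E'
from h import *
def fit(c,m,z,name):
    m=cv2.morphologyEx(m.astype(np.uint8),cv2.MORPH_OPEN,np.ones((3,3)))
    k=max(cv2.findContours(m,cv2.RETR_EXTERNAL,cv2.CHAIN_APPROX_NONE)[0],key=cv2.contourArea)
    q=onplane(c,k[:,0],z,c)[:,:2]*1000
    (x,y),s,a=cv2.minAreaRect(q.astype(np.float32)); b=cv2.boxPoints(((x,y),s,a))
    e=b[1]-b[0] if np.hypot(*(b[1]-b[0]))>np.hypot(*(b[2]-b[1])) else b[2]-b[1]
    e=e*np.sign(e[1]); M=cv2.moments(k); g=onplane(c,[[M["m10"]/M["m00"],M["m01"]/M["m00"]]],z,c)[0,:2]*1000
    print(name,"ctr",round(x,1),round(y,1),"size",np.round(s,1),"yaw of long side-90:",round(np.degrees(np.arctan2(-e[0],e[1])),2),"centroid",g.round(1)); return q
for tag,pt in(("wbox",(323,165)),("wjig",(330,158))):
    c=load(tag); P=cloud(c,c); hsv=cv2.cvtColor(c["image"],cv2.COLOR_BGR2HSV); H,S,V=[hsv[...,i].astype(int) for i in range(3)]; Z=P[...,2]
    roi=np.zeros(Z.shape,bool); roi[75:240,240:430]=1
    if tag=="wbox":
        fit(c,roi&(Z>.08)&(Z<.14)&(H<28)&(S>70),.087,"lid"); fit(c,roi&(Z>.108)&(Z<.14)&(S>70),.123,"handle")
        b=roi&(Z>.083)&(Z<.095); print("zlid",np.median(Z[b]), "zhandle",np.median(Z[roi&(Z>.108)&(Z<.14)]))
    else:
        fit(c,roi&(Z>.006)&(Z<.028)&(H>5)&(H<30)&(S>60)&(P[...,0]<.505),.016,"bed(part)"); fit(c,roi&(Z>.04)&(Z<.06)&(S<75)&(V>60),.049,"fence top")
        fit(c,roi&(Z>.006)&(Z<.09),.016,"whole jig")
        for y in range(120,215,30): print(y,[tuple(hsv[y,x]) for x in (300,366,370,374)],Z[y,[300,366,370,374]].round(3))
E
python3 m2.py; sed -i 's/\[nan\]//' m.py
```

```text
lid ctr 579.2 -212.7 size [147.9 108.2] yaw of long side-90: -4.23 centroid [ 579.3 -206.7]
handle ctr 579.6 -212.7 size [70.6 12. ] yaw of long side-90: -4.22 centroid [ 579.7 -211.1]
zlid 0.0868343172247249 zhandle 0.1226420435536881
bed(part) ctr 441.7 242.4 size [179.6 141.1] yaw of long side-90: -5.58 centroid [438.  248.1]
fence top ctr 516.2 234.6 size [179.3  14.3] yaw of long side-90: -5.54 centroid [516.3 242.9]
whole jig ctr 474.6 232.0 size [194.2 208.4] yaw of long side-90: 84.42 centroid [473.8 245.6]
120 [(np.uint8(20), np.uint8(131), np.uint8(179)), (np.uint8(16), np.uint8(39), np.uint8(149)), (np.uint8(12), np.uint8(47), np.uint8(153)), (np.uint8(17), np.uint8(38), np.uint8(135))] [0.018 0.048 0.049 0.048]
150 [(np.uint8(20), np.uint8(141), np.uint8(188)), (np.uint8(11), np.uint8(41), np.uint8(179)), (np.uint8(16), np.uint8(103), np.uint8(153)), (np.uint8(15), np.uint8(144), np.uint8(172))] [0.016 0.049 0.047 0.016]
180 [(np.uint8(16), np.uint8(147), np.uint8(189)), (np.uint8(15), np.uint8(127), np.uint8(156)), (np.uint8(15), np.uint8(154), np.uint8(169)), (np.uint8(16), np.uint8(144), np.uint8(168))] [0.015 0.016 0.016 0.016]
210 [(np.uint8(19), np.uint8(132), np.uint8(182)), (np.uint8(16), np.uint8(144), np.uint8(94)), (np.uint8(17), np.uint8(159), np.uint8(96)), (np.uint8(8), np.uint8(79), np.uint8(61))] [0.016 0.016 0.015 0.037]
```

```bash
python3 - <<'E'
from h import *
y1=np.radians(-4.22); p=np.array([.5795,-.2127])
manip.move_linear([*p,.15],rate=.15,rot=rot(y1))
manip.move_linear([*p,.095],rate=.08); print(manip.state()["contact_force"])
manip.set_gripper(0.0,force=40); s=manip.state(); print(s["clock"],s["gripper_width"],s["tool_pos"],s["contact_force"])
manip.move_linear([*p,.14],rate=.08); manip.move_linear([*p,.25],rate=.2); s=manip.state(); print(s["clock"],s["gripper_width"],s["tool_pos"],s["contact_force"])
manip.dwell(.3)
yj=np.radians(-5.55); u=np.array([np.cos(yj),np.sin(yj)]); o=np.array([.4707,.2393])
t=o-.03*u
manip.move_linear([*t,.25],rate=.22,rot=rot(yj)); s=manip.state(); print(s["clock"],s["gripper_width"],s["tool_pos"],s["contact_force"])
manip.move_linear([*t,.08],rate=.15); manip.dwell(.2); s=manip.state(); print(s["clock"],s["gripper_width"],s["tool_pos"],s["contact_force"]); look("pre")
c=cams.capture("top"); a=c["image"][130:300,120:440]; cv2.imwrite("pics/top1.png",cv2.hconcat([cv2.resize(cv2.imread("pics/pre.png"),(400,250)),cv2.resize(a,(400,250))]))
E
```

```text
[ 0.47660972 -0.39762254  0.20305763]
7.7083 0.0114344109636985 [ 0.57965742 -0.21272594  0.09499339] [ 0.47013823 -0.50369966 -0.5680699 ]
9.125 0.011756727605937775 [ 0.57874171 -0.21237694  0.24850559] [-0.74895511  0.25403124 -3.13863179]
11.7333 0.011776646957894325 [0.44105988 0.24161343 0.24995247] [ 0.2696154   0.41640266 -2.58933237]
13.2167 0.011785831932754173 [0.44153313 0.242552   0.08095909] [ 0.155889   -0.38452967 -3.08652988]
13.2167 [0.44153313 0.242552   0.08095909] [ 0.155889   -0.38452967 -3.08652988]
```

View pics/top1.png

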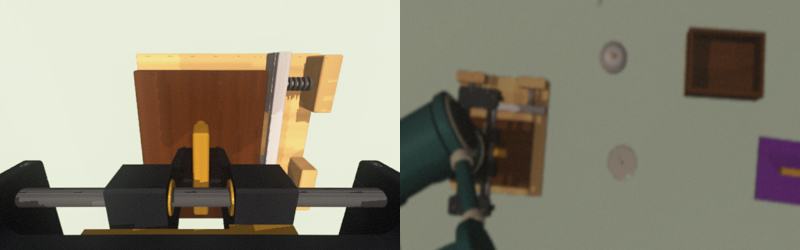

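The lid hangs straight in the gripper over the bed with its long edge parallel to the fence (left picture, edge x≈266, fence x≈272). The box in the right picture is open and hasn't moved. I'll lower it onto the bed until contact, then measure.

```bash
python3 - <<'E'
from h import *
from m2 import fit
p=manip.state()["tool_pos"]; yj=np.radians(-5.55); u=np.array([np.cos(yj),np.sin(yj)]); v=np.array([-u[1],u[0]]); o=np.array([.4707,.2393])
t=o-.03*u
z=.045; manip.move_linear([*t,z],rate=.1)
manip.dwell(.1); print(manip.state()["contact_force"][2])
while z>.036:
    z-=.001; manip.move_linear([*t,z],rate=.02); manip.dwell(.1); s=manip.state(); print(round(z,4),s["tool_pos"][2].round(4),s["contact_force"].round(2))
    if s["contact_force"][2]>1.5: break
print(s["clock"]); look("bed")
c=load("bed"); P=cloud(c,c); hsv=cv2.cvtColor(c["image"],cv2.COLOR_BGR2HSV); H,S,V=[hsv[...,i].astype(int) for i in range(3)]; X,Y,Z=np.moveaxis(P,2,0)
roi=np.zeros(Z.shape,bool); roi[:255,150:460]=1
lid=roi&(Z>.026)&(Z<.045)&(V<115)&(H<20)&(S>90)
print("lid cloud z",np.median(Z[lid]),"n",lid.sum())
A=np.c_[X[lid],Y[lid],np.ones(lid.sum())]; k=np.linalg.lstsq(A,Z[lid],rcond=None)[0]; print("tilt slopes",k[:2].round(3))
q=fit(c,lid,.034,"lid part")/1000-o; print("jig-frame u max",np.percentile(q@u,99),"u min",np.percentile(q@u,1),"v max",np.percentile(q@v,98), "expect vmax .075")
fit(c,roi&(Z>.04)&(Z<.06)&(S<75)&(V>60),.049,"fence top")
E
```

```text
lid ctr 579.2 -212.7 size [147.9 108.2] yaw of long side-90: -4.23 centroid [ 579.3 -206.7]
handle ctr 579.6 -212.7 size [70.6 12. ] yaw of long side-90: -4.22 centroid [ 579.7 -211.1]
zlid 0.0868343172247249 zhandle 0.1226420435536881
bed(part) ctr 441.7 242.4 size [179.6 141.1] yaw of long side-90: -5.58 centroid [438.  248.1]
fence top ctr 516.2 234.6 size [179.3  14.3] yaw of long side-90: -5.54 centroid [516.3 242.9]
whole jig ctr 474.6 232.0 size [194.2 208.4] yaw of long side-90: 84.42 centroid [473.8 245.6]
120 [(np.uint8(20), np.uint8(131), np.uint8(179)), (np.uint8(16), np.uint8(39), np.uint8(149)), (np.uint8(12), np.uint8(47), np.uint8(153)), (np.uint8(17), np.uint8(38), np.uint8(135))] [0.018 0.048 0.049 0.048]
150 [(np.uint8(20), np.uint8(141), np.uint8(188)), (np.uint8(11), np.uint8(41), np.uint8(179)), (np.uint8(16), np.uint8(103), np.uint8(153)), (np.uint8(15), np.uint8(144), np.uint8(172))] [0.016 0.049 0.047 0.016]
180 [(np.uint8(16), np.uint8(147), np.uint8(189)), (np.uint8(15), np.uint8(127), np.uint8(156)), (np.uint8(15), np.uint8(154), np.uint8(169)), (np.uint8(
[... 164 characters left out ...]
nt8(17), np.uint8(159), np.uint8(96)), (np.uint8(8), np.uint8(79), np.uint8(61))] [0.016 0.016 0.015 0.037]
-3.091657363811432
0.044 0.0443 [ 0.2  -0.85 -2.38]
0.043 0.0429 [ 0.68  0.84 -2.08]
0.042 0.042 [ 0.07  0.08 -2.36]
0.041 0.042 [-3.39 -1.54  6.53]
15.3167
15.3167 [0.44086387 0.24221583 0.04195061] [-3.3933399  -1.53949499  6.53343452]
lid cloud z 0.0337595297022909 n 20123
tilt slopes [-0.001 -0.002]
lid part ctr 451.8 275.6 size [78.8 90. ] yaw of long side-90: 84.5 centroid [453.4 284.6]
jig-frame u max 0.022481894030920175 u min -0.06689847055904877 v max 0.07373908357400229 expect vmax .075
fence top ctr 509.2 250.2 size [ 4.1 23.3] yaw of long side-90: 2.43 centroid [510. 248.]
```

Contact came at the expected height. The lid is flat (slopes under 0.002), square (-5.5° against the jig's -5.55°) and centred to about 1 mm. Now I'll ease the down-force and push in steps while watching the force.

```bash
python3 - <<'E'
from h import *
yj=np.radians(-5.55); u=np.array([np.cos(yj),np.sin(yj)]); v=np.array([-u[1],u[0]]); o=np.array([.4707,.2393]); z=.0417
def go(a,rate=.03):
    manip.move_linear([*(o+a*u),z],rate=rate); manip.dwell(.15); F=np.mean([(manip.dwell(.02),manip.state()["contact_force"])[1] for _ in range(5)],0); s=manip.state()
    d=s["tool_pos"][:2]-o; print(round(a*1000,1),"act",(d@u*1000).round(2),(d@v*1000).round(2),s["tool_pos"][2].round(4),"F u,v,z",(F[:2]@u).round(2),(F[:2]@v).round(2),F[2].round(2),round(s["clock"],2)); return F[:2]@u
go(-.030)
for a in(-.024,-.019,-.016,-.013,-.010,-.007,-.005,-.004):
    f=go(a)
    if f<-10.5: break
E
```

```text
-30.0 act -29.81 0.12 0.042 F u,v,z -1.02 -0.58 2.81 15.85
-24.0 act -24.12 0.19 0.042 F u,v,z -3.17 -0.28 5.43 16.43
-19.0 act -19.18 0.21 0.042 F u,v,z -4.01 -0.41 5.59 16.98
-16.0 act -16.42 0.2 0.042 F u,v,z -3.67 0.21 5.97 17.47
-13.0 act -13.6 0.17 0.042 F u,v,z -5.11 0.09 7.14 17.95
-10.0 act -11.57 0.12 0.0419 F u,v,z -7.55 0.69 9.49 18.43
-7.0 act -9.52 0.1 0.042 F u,v,z -11.24 0.49 11.97 18.92
```

The force fits the spring (about 5.5 mm back, roughly 5 N) plus bed friction, but the down-force has crept up. I'll raise the commanded z a little and continue by position.

```bash
python3 - <<'E'
from h import *
yj=np.radians(-5.55); u=np.array([np.cos(yj),np.sin(yj)]); v=np.array([-u[1],u[0]]); o=np.array([.4707,.2393])
def go(a,z,rate=.03):
    manip.move_linear([*(o+a*u),z],rate=rate); manip.dwell(.15); F=np.mean([(manip.dwell(.02),manip.state()["contact_force"])[1] for _ in range(5)],0); s=manip.state()
    d=s["tool_pos"][:2]-o; print(round(a*1000,1),z,"act",(d@u*1000).round(2),(d@v*1000).round(2),s["tool_pos"][2].round(4),"F u,v,z",(F[:2]@u).round(2),(F[:2]@v).round(2),F[2].round(2),round(s["clock"],2)); return d@u,F
z=.0425; a=-.007
for i in range(8):
    d,F=go(a,z)
    if d>-.0032: break
    if F[2]>3: z+=.0004
    a+=min(.002,max(.0007,-.0025-d))
E
```

```text
-7.0 0.0425 act -8.91 0.02 0.042 F u,v,z -6.72 1.68 4.78 19.4
-5.0 0.0429 act -7.07 0.0 0.042 F u,v,z -6.6 2.4 2.33 19.88
-3.0 0.0429 act -6.14 -0.02 0.042 F u,v,z -9.49 2.45 5.47 20.37
-1.0 0.0433 act -4.08 -0.03 0.0421 F u,v,z -8.72 2.91 2.63 20.85
0.6 0.0433 act -3.38 -0.04 0.0421 F u,v,z -11.41 3.05 5.23 21.33
1.5 0.043699999999999996 act -2.36 -0.06 0.0422 F u,v,z -9.61 3.51 2.71 21.82
```

```bash
sed -i 's/^for tag,pt in(("wbox"/if __name__=="__main__":\n  for tag,pt in(("wbox"/' m2.py; python3 - <<'E'
import re
s=open('m2.py').read(); a,b=s.split('if __name__=="__main__":\n'); open('m2.py','w').write(a)
from h import *
from m2 import fit
yj=np.radians(-5.55); u=np.array([np.cos(yj),np.sin(yj)]); v=np.array([-u[1],u[0]]); o=np.array([.4707,.2393])
manip.dwell(.5); st=manip.state(); print(st["contact_force"],st["gripper_width"],R.from_rotvec(st["tcp_rot"]).as_matrix().round(3)); look("fin")
c=load("fin"); P=cloud(c,c); hsv=cv2.cvtColor(c["image"],cv2.COLOR_BGR2HSV); H,S,V=[hsv[...,i].astype(int) for i in range(3)]; X,Y,Z=np.moveaxis(P,2,0)
roi=np.zeros(Z.shape,bool); roi[:255,150:460]=1
lid=roi&(Z>.026)&(Z<.045)&(V<115)&(H<20)&(S>90)
A=np.c_[X[lid],Y[lid],np.ones(lid.sum())]; print("z",np.median(Z[lid]),"tilt",np.linalg.lstsq(A,Z[lid],rcond=None)[0][:2].round(3))
q=fit(c,lid,.034,"lid part")/1000-o; print("lid u max",np.percentile(q@u,99),"v max",np.percentile(q@v,98))
for t in("wjig","fin"):
    c=load(t); P=cloud(c,c); d=(P[...,:2]-o); U=d@u; W=d@v; Z=P[...,2]
    m=(Z>.044)&(Z<.055)&(U>.03)&(U<.08)&(W>.02)&(W<.085); print(t,"fence top u range",np.percentile(U[m],[3,50,97]).round(4),m.sum())
im=cv2.imread("pics/fin.png"); t=cams.capture("top")["image"][40:310,120:560]; cv2.imwrite("pics/fin2.png",cv2.hconcat([cv2.resize(im,(400,250)),cv2.resize(t,(400,250))]))
E
```

```text
[-9.11547969  5.01923054  2.08527628] 0.011458733777538727 [[-0.007  0.995 -0.098]
 [-0.    -0.098 -0.995]
 [-1.    -0.007  0.001]]
22.3167 [0.46833942 0.23946911 0.04214376] [-9.11547969  5.01923054  2.08527628]
z 0.033890339439258385 tilt [-0.006 -0.002]
lid part ctr 479.9 272.8 size [78.8 89.7] yaw of long side-90: 84.39 centroid [482.1 281.9]
lid u max 0.05069957827919259 v max 0.07364767476444874
wjig fence top u range [0.0399 0.0456 0.0514] 486
fin fence top u range [0.0514 0.0565 0.0628] 3855
```

View pics/fin2.png

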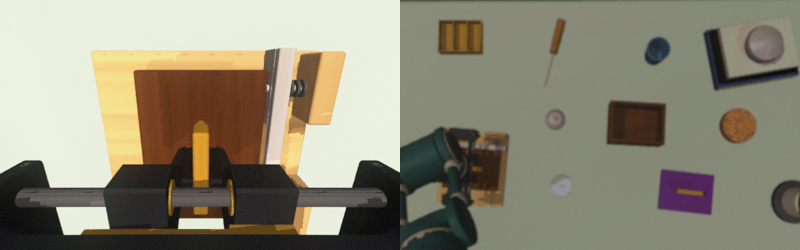

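The lid lies flat against the fence with no gap (left picture, contact at x≈266). The fence is about 11–12 mm back, and the box and the other objects are where they were. Handing in.

```bash
python3 - <<'E'
from h import *
order.close_job(); s=manip.state(); print(s["clock"],s["tool_pos"],s["contact_force"],s["gripper_width"])
E
```

```text
the job is handed in; nothing more can be done
the job is handed in; nothing more can be done
```

The lid is off the box and lying on the jig bed. The arm is still gripping it by the brass handle and pushing it against the sprung fence. I handed the job in at about 22 s of the 42 s allowed; `order.close_job()` reports no verdict, and the state could not be read afterwards.

My last checks, just before handing in:
- **Lid position:** flat to within 0.006 rad and at resting height (plate top at 33.9 mm, 34 expected). It is square to the fence within about 0.1° and centred within about 1–2 mm.
- **Fence:** about 11.2 mm back by the wrist camera and about 12.6 mm by the arm's position, so 9–10 N of spring force. The two readings differ by about 1.4 mm, and both are well inside the limits.
- **Wrist force:** about 9.5 N along the push, including some bed friction, so the true push on the fence may be a little lower. There was also about 4 N sideways, which I left alone, and about 2 N upwards from the bed.
- **Grip:** set to 40 N, with the fingers closed on the 12 mm handle (they read 11.5 mm).
- **Rest of the table:** the box and other objects look unmoved in the top view. I judged this by eye and did not measure it.

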